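# Ratchet a shear blade tight in the sharpening clamp and hone its edge

## Robot

A 6-joint arm with a two-finger parallel gripper is mounted at the origin on a cart in front of the work surface, level with it; the furniture and walls round the work are solid. World frame = base frame: x ahead of the robot, y to its left, z up, the work surface at z = 0. Lengths are in m, angles in rad, forces in N, time in s.
With the tool pointing down it reaches from about 0.25 to 0.725 m from the base axis. Payload 4 kg.
Tool frame: the origin (TCP) lies midway between the tips of the shut fingers; the grasp point (between the pads) lies grip_point_offset behind it (grip_point_offset is the distance from the TCP to the grasp point, in m); z points along the fingers, y is the line along which they close (so a half turn about z gives the same grasp; the last joint's range is limited). The gripper opens to 85 mm and grips with 20 to 120 N. Pads are 22 mm wide; open, the fingers measure 114 mm over their backs; the gripper's body (76 mm by 85 mm) begins 54 mm behind the grasp point. The pads swing forward as they close: fully open they stand 13 mm farther back than shut.
Start: joints at [1.19, 0.241, 0.005, 1.335, 0, 1.571], TCP at [0.186, 0.464, 0.206] pointing down, gripper open.
Joint ranges: [-2.72, 2.72], [-1.05, 1.87], [-1.09, 1.28], [-1.99, 2.15], [-1.42, 1.44], [-3.14, 3.14]. Speed limits (rad/s): [2.79, 2.79, 3.14, 3.14, 3.14, 3.14].

## Interface

Orientations are given as a unit quaternion [x, y, z, w].
In Python, from workcell import * gives the robot as it stands. The module is installed in compiled form; this text tells all that it offers.
- The arm moves only by the tool arm_command, never from a script. Its arguments are lists of equal length, an entry for each row: "slide": the shift along the tool's x, y, z in cm, a list of three; "spin": the turn about the tool's z in degrees. A call has exactly 5 rows; each row is the pose to reach, as a shift and turn from the pose commanded when the call began, along the tool's axes at that moment; what a row does not reach only later rows make up. A row lasts 1/8 s, in which the tool goes at most 62.5 mm and 10.7 degrees, less where a joint would pass 70% of its speed; a pose out of reach is approached as far as the arm can. A call with a gripper value outside its range is refused whole. "jaw" is the finger opening in cm, from 0 to 8.54, set as the call begins (left out, the last holds). The fingers move at their own pace and stop on an object; the grip force is fixed at half the most. Time passes only in rows, so rows that repeat a pose let the fingers close, or fill a call up. It gives the time, the measured TCP pose, the force, the opening and the grip force at its end, in the units of the state.
- get_obs(): the state, without advancing time (a new reading comes with each control period).
- camera(name): name is "side" or "top" or "wrist"; returns a dict with "pixels" (480x640x3 uint8, red, green, blue), "range_z" (480x640 float32, m along the optical axis (not along the pixel's ray), 0 where there is no reading), "intrinsics" (3x3 intrinsics, pixels), "k1" (the pictures are not rectified: a ray, as slopes to the right and down, at radius r is drawn at 1 + k1 r^2 times it, then the intrinsics apply), "rvec" (rotation vector, rad) and "tvec" (3), from world to camera coordinates, as OpenCV has them. Camera axes: x right, y down, z forward; pixel columns grow to the right and rows downward; lengths in m; the calibration is good to about 2 mm. A picture is of the moment at which its call begins.
- job_done(): hands the job in; it is judged then, once.
Trained networks look in a picture, given as the dict that the camera call returned (one of the last four; its "shot" number tells which), for a name from the list of things; names that differ only in an ending like _2 or _b are one class to them, and where a whole thing is asked for, a point or a joint stands for the part that bears it (a point fixed in the world has none). Each returns a list of dicts, best first, with "confidence" (0 to 1); they miss things now and then, are a little off and sometimes report something else, mostly with a low value. They report only what shows in the picture. A call takes as long as a camera call.
- recognise(picture, thing): "centre" ([column, row] in pixels, amid what is visible of it).
- landmark_of(picture, thing): "centre" ([column, row] in pixels: a listed point, or the origin of a listed thing).
The state is a dict: "clock": time; "joint_pos": joint angles; "joint_vel": joint speeds; "tau": joint torques, N m; "eef_pos": TCP position; "tool_rot": TCP orientation; "ft_force": force on the tool from outside, world axes, zero at the start; "ft_torque": the same for the moment, N m; "grip_width": finger opening in m; "grasp_force": force on a finger pad.
Only numpy, scipy, OpenCV 4.12 (cv2) and the standard library are available. Lean on these libraries where they do the work, as an engineer would, in place of code of your own. Each camera call takes 0.05 s, during which the arm holds its last target. There are 200 camera calls.

## Task

Clamp the loose shear blade in the blue sharpening clamp: work the black T-handle in clockwise strokes (it grips clockwise and runs free anticlockwise) until the foot holds the blade firmly, then swing the handle all the way back to its rest stop, which must not slacken the clamp. Then take the orange honing block, lay its plate flat on the bevel at the heel of the blade and draw it along the edge to the point under light, steady pressure, and set the block back down flat on the table. Leave the blade where it is clamped and the other things undisturbed.

Things in the scene. Friction and masses are not known exactly. Their poses are not given: they have to be found in the camera images.
- clamp: Sharpening clamp fixed to the table: blue casting, dark bed; base plate 125 x 165 x 12 mm. Origin: underside; x horizontal, away from the robot; y along the bed; z up. The bed rises towards +x at 35 deg; screw and T-handle stand square to it, so their axis leans 35 deg towards the robot: (-0.574, 0, 0.819) from the bed point (0, -0.035, 0.045). A C-frame arm reaches over the bed from the -x side.
- t_grip (a point): Centre of the black T-handle's bar, on the screw axis, 92 mm above the bed. The bar is 81 mm long, 14 mm wide, 16 mm deep along the axis; below its centre is 30 mm of room for fingertips. Axes turn with the handle: z up along the screw axis (35 deg from vertical), y along the bar, x across it. A sewing machine with a tall thread stand stands to the left, between the arm's start and the clamp.
- handle (a joint): T-handle angle, rad. 0 = rest stop, bar parallel to the blade; grows clockwise seen from above, to the other stop at 1.6. Clockwise the pawl catches after up to 0.35 rad idle (18 teeth) and drives the screw with about 0.3 N m; anticlockwise it clicks over, 0.1 to 0.2 N m, and the screw stays. Once the screw is at its end the pawl also clicks over clockwise, at 0.5 N m: extra strokes do no harm.
- wheel (a joint): Angle of the steel ratchet wheel (48 mm across, under the handle) that is the screw's nut, rad; grows clockwise; starts at 0 to 0.3 and ends at 2.49. The screw comes down 3.82 mm per rad. A full handle stroke of 1.5 rad turns it 1.1 to 1.5 rad, so two full strokes, at most three, clamp the blade.
- screw (a joint): How far the screw with its sprung rubber foot (20 mm across) has come down, m; starts at 0 to 0.0012. The foot meets the blade at 0.0045; the blade is held firmly from 0.008 on; the screw ends at 0.0095.
- blade: Loose half of tailor's shears, bright steel, red plastic bow, 205 mm long, 5 mm thick, lying flat on the sloping bed, spine on the ledge. Origin: underside, about at the screw axis; y along the blade to the point, x up the slope to the cutting edge (x = 0.012), z off the bed. The 35 deg bevel along the edge is 8.3 mm wide; on the bed it lies level and is the highest part of the blade.
- heel (a point): Middle of the bevel, on its surface, at the heel: blade frame (0.0086, 0.036). The bevel starts here.
- point (a point): Middle of the bevel, on its surface, at the point: blade frame (0.0086, 0.116). The bevel ends here, 80 mm from the heel. As the blade lies in the clamp, heel to point runs along the clamp's +y.
- hone: Orange honing block, about 0.2 kg: steel diamond plate 90 x 26 mm below, rubber cushion, holder 92 x 28 mm up to z = 23 mm, grip rib 60 (x) x 16 (y) mm from z = 23 to 51 mm. Origin: centre of the plate's underside; x along its length, z up. The cushion gives from 2 N on, 1.5 N per mm, up to 5 mm, then it is hard.
- plate_mid (a point): Point on the middle of the block's diamond plate (moves with the cushion). Hone with the block's length square to the edge. The hand clears the clamp if the block's centre stays at least 40 mm from the screw axis along the blade (so start about 5 to 15 mm past the heel), best 10 to 20 mm beyond the bevel on the clamp's +x side.
- other_half: Bystander: the other half of the shears, same look and size, mirrored, lying flat on the table in front of the clamp. Origin below its shank, y to the point.
- driver_red: Bystander: small screwdriver with a red handle, 141 mm long, lying on the table. Origin under its middle.
- oiler: Bystander: oil bottle with a red nozzle, 38 mm diameter, 128 mm high, standing behind the clamp. Origin under its centre.
- chalk_white: Bystander: piece of white tailor's chalk, 35 x 44 x 9 mm, lying on the table behind the clamp.

How it is judged:
On the way, in this order (a step that is already met when the one before it is completed fails the run):
1. the foot is screwed down firmly on the blade (screw past 7.5 mm) (value of joint screw above 0.0075 m), for 0.1 s.
2. the handle is back at its rest stop (within 0.15 rad) and the clamp has not slackened (value of joint handle below 0.15 rad and value of joint screw above 0.0075 m), for 0.2 s.
3. the block lies flat on the bevel at the heel, pressed with more than 1.5 N (y of hone in the frame of blade between 0.036 and 0.056 m and contact force between hone and blade above 1.5 N and angle between hone's own z axis and vertical below 0.15 rad), for 0.05 s.
4. it passes the first third of the edge, flat and pressed (y of hone in the frame of blade between 0.06 and 0.074 m and contact force between hone and blade above 1.5 N and angle between hone's own z axis and vertical below 0.15 rad), for 0.05 s.
5. it passes the second third of the edge, flat and pressed (y of hone in the frame of blade between 0.078 and 0.092 m and contact force between hone and blade above 1.5 N and angle between hone's own z axis and vertical below 0.15 rad), for 0.05 s.
6. it reaches the point, flat and pressed (y of hone in the frame of blade between 0.096 and 0.118 m and contact force between hone and blade above 1.5 N and angle between hone's own z axis and vertical below 0.15 rad), for 0.05 s.
At the end, for the whole second after the job is handed in: The screw is down past 7.5 mm, the handle within 0.15 rad of its rest stop, the blade within 8 mm of where it lay, and the honing block stands flat (within 0.1 rad) and still on the table, off the blade (all of step 2 and distance of blade from where it was at the start of the episode below 0.008 m and height (world z) of hone below 0.006 m and angle between hone's own z axis and vertical below 0.1 rad and linear speed of hone below 0.02 m/s and contact force between hone and blade below 0.1 N); the robot touches nothing.
It fails at once if the block is pressed on the blade with more than 25 N (contact force between hone and blade above 25 N).
It fails at once if the blade is shifted more than 15 mm in the clamp (distance of blade from where it was at the start of the episode above 0.015 m).
It fails at once if a bystander (other shear half, screwdriver, oil bottle or chalk) is pushed more than 25 mm, or the bottle is knocked over (distance of any of other_half, driver_red, oiler, chalk_white from where it was at the start of the episode above 0.025 m or angle between oiler's own z axis and vertical above 0.5 rad).
It also fails if it takes over 72 s, if anything falls off the work surface, if the arm or the gripper's body presses on something with over 40 N, if the wrist force passes 120 N, or if a joint passes its speed limit or range.

## Working session

There is one attempt and no reset: what is moved stays moved. The work goes in short steps, Python scripts to look and compute and a tool call to move; the robot and the scene stay as the last step left them, time stands still between calls to the robot, and variables do not carry over. Pictures are saved under pics/ and viewed, at most 10 in all, crops included, and the job is handed in when it is done.

Besides the shell and the picture viewer there is one more tool, called after ">>>" in YAML: its name, and indented under it one key for each argument. arm_command: Moves the arm, as the interface text tells. Its arguments: {"type":"object","properties":{"slide":{"type":"array","items":{"type":"array","items":{"type":"number"}}},"spin":{"type":"array","items":{"type":"number"}},"jaw":{"type":"number"}},"required":["slide","spin"]}

```bash
mkdir -p pics; cat > h.py <<'E'
from workcell import *
import numpy as np, cv2
from scipy.spatial.transform import Rotation as R
def und(p,c):
    K=np.array(c["intrinsics"]);x=(p[0]-K[0,2])/K[0,0];y=(p[1]-K[1,2])/K[1,1]
    a,b=x,y
    for _ in range(20):
        f=1+c["k1"]*(a*a+b*b);a,b=x/f,y/f
    return np.array([a,b,1.])
def cam(c):
    Rm=cv2.Rodrigues(np.array(c["rvec"],float))[0];t=np.array(c["tvec"],float).ravel();return Rm,t
def ray(p,c):
    Rm,t=cam(c);return -Rm.T@t,Rm.T@und(p,c)
def at_depth(p,c,d=None):
    o,v=ray(p,c)
    if d is None:
        u,w=int(round(p[0])),int(round(p[1]));q=c["range_z"][max(0,w-1):w+2,max(0,u-1):u+2];q=q[q>0];d=np.median(q) if q.size else np.nan
    return o+v*d
def at_z(p,c,z):
    o,v=ray(p,c);return o+v*(z-o[2])/v[2]
def proj(P,c):
    Rm,t=cam(c);q=Rm@np.array(P)+t;a,b=q[:2]/q[2];f=1+c["k1"]*(a*a+b*b);K=np.array(c["intrinsics"]);return np.array([K[0,0]*a*f+K[0,2],K[1,1]*b*f+K[1,2]])
def save(c,n): cv2.imwrite("pics/"+n,cv2.cvtColor(c["pixels"],cv2.COLOR_RGB2BGR))
def tri(obs):
    A=np.zeros((3,3));b=np.zeros(3)
    for p,c in obs:
        o,v=ray(p,c);v=v/np.linalg.norm(v);M=np.eye(3)-np.outer(v,v);A+=M;b+=M@o
    return np.linalg.solve(A,b)
def show(): 
    s=get_obs();print("t",s["clock"],"tcp",np.round(s["eef_pos"],4),"rot",np.round(R.from_quat(s["tool_rot"]).as_matrix(),3).tolist(),"f",np.round(s["ft_force"],2),"tq",np.round(s["ft_torque"],2),"w",s["grip_width"],"gf",s["grasp_force"],"j",np.round(s["joint_pos"],3));return s
E
python3 - <<'E'
from h import *
np.set_printoptions(precision=4,suppress=True)
s=show(); 
import workcell; print([n for n in dir(workcell) if 'off' in n or 'grip' in n], getattr(workcell,'grip_point_offset',None))
C={n:camera(n) for n in("side","top")}
for n,c in C.items():
    save(c,n+"0.png"); o=-cam(c)[0].T@cam(c)[1]; print(n,"cam at",o)
    for th in["clamp","t_grip","blade","heel","point","hone","plate_mid","other_half","driver_red","oiler","chalk_white"]:
        for r in landmark_of(c,th)[:2]: print(n,th,np.round(r["centre"],1),round(r["confidence"],2),at_depth(r["centre"],c))
E
```

```text
t 0.0 tcp [0.1856 0.4635 0.2048] rot [[-0.928, 0.372, -0.001], [0.372, 0.928, -0.002], [0.0, -0.002, -1.0]] f [-1.31 -0.21 -0.07] tq [-0.05  0.01  0.07] w 0.08528175281530145 gf 0.0 j [1.19  0.241 0.004 1.335 0.    1.571]
['grip_point_offset'] 0.0187
side cam at [ 0.1724 -0.8893  0.6323]
side clamp [285.1 285.8] 0.87 [ 0.4229 -0.364   0.0511]
side t_grip [247.2 255.6] 0.67 [ 0.3686 -0.3391  0.1269]
side blade [283.1 282.1] 0.85 [ 0.4242 -0.3537  0.0508]
side heel [282.7 262.4] 0.75 [ 0.447  -0.3082  0.0519]
side point [275.6 237.6] 0.93 [ 0.4682 -0.2364  0.0522]
side plate_mid [197.1 308.2] 0.27 [ 0.2793 -0.2923  0.0042]
side other_half [196.4 305.3] 0.95 [ 0.2807 -0.2844  0.0036]
top cam at [ 0.3499 -0.316   0.9835]
top clamp [312.2 284.5] 0.62 [ 0.432  -0.3094  0.0486]
top t_grip [321.6 317.9] 0.68 [ 0.3737 -0.3237  0.13  ]
top blade [329.7 284.5] 0.91 [ 0.4274 -0.3377  0.0963]
top heel [312.6 275.8] 0.59 [ 0.4463 -0.3103  0.052 ]
top point [267.4 258.7] 0.95 [ 0.4763 -0.2343  0.0523]
top hone [305.6 191.5] 0.69 [ 0.5927 -0.3     0.0505]
top other_half [297.2 374.2] 0.94 [ 0.2812 -0.2814  0.0071]
top driver_red [327.5 129.1] 0.66 [ 0.7201 -0.3407  0.014 ]
top oiler [381.3 179.4] 0.85 [ 0.6099 -0.4304  0.0613]
top oiler [326.5 132. ] 0.54 [ 0.714  -0.3387  0.0152]
top chalk_white [274.4 119.5] 0.76 [ 0.7417 -0.2427  0.0101]
```

View pics/top0.png

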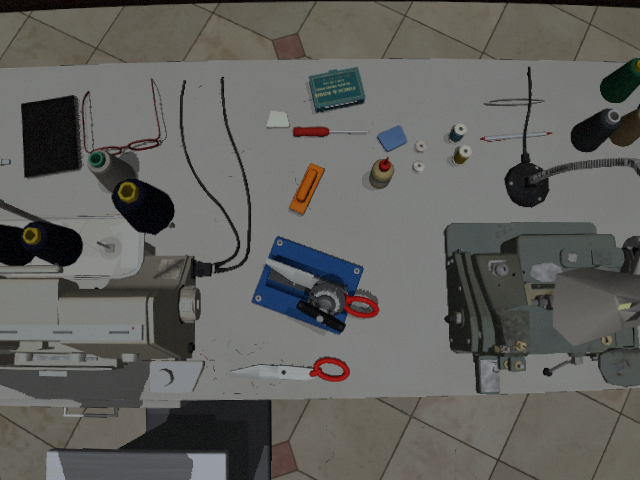

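View pics/side0.png

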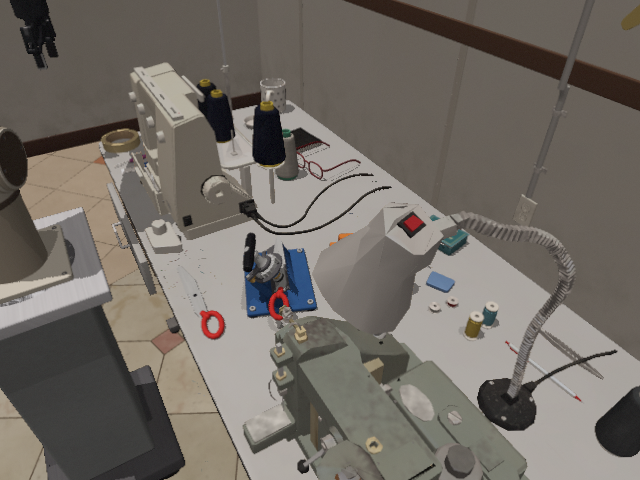

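```bash
python3 - <<'E'
from h import *
np.set_printoptions(precision=3,suppress=True,linewidth=200)
pts=[]
for n in("side","top"):
    c=camera(n);d=c["range_z"];v,u=np.nonzero(d>0)
    K=np.array(c["intrinsics"]);x=(u-K[0,2])/K[0,0];y=(v-K[1,2])/K[1,1];a,b=x.copy(),y.copy()
    for _ in range(20):
        f=1+c["k1"]*(a*a+b*b);a,b=x/f,y/f
    Rm,t=cam(c);P=(np.c_[a,b,np.ones_like(a)]*d[v,u][:,None]-t)@Rm;pts.append(P)
    col=c["pixels"][v,u].astype(int)
    np.savez("pc_%s.npz"%n,P=P,col=col,uv=np.c_[u,v])
P=np.vstack(pts)
print("max z per 5cm cell (cm); rows x from .80 down to -.1, cols y from .6 to -.7")
print("y   ",[round(.6-.05*i,2) for i in range(26)])
for i in range(18):
    xh=.8-.05*i;row=[]
    for j in range(26):
        yh=.6-.05*j;m=(P[:,0]<xh)&(P[:,0]>=xh-.05)&(P[:,1]<yh)&(P[:,1]>=yh-.05);row.append("%3d"%(100*P[m,2].max()) if m.any() else " . ")
    print("%.2f"%(xh-.025)," ".join(row))
# hone: orange in top
d=np.load("pc_top.npz");Pt,col=d["P"],d["col"]
m=(col[:,0]>150)&(col[:,1]>50)&(col[:,1]<150)&(col[:,2]<70)&(abs(Pt[:,0]-.59)<.1)&(abs(Pt[:,1]+.3)<.1)
for lo,hi in((.015,.035),(.04,.06)):
    q=Pt[m&(Pt[:,2]>lo)&(Pt[:,2]<hi)]
    r=cv2.minAreaRect(q[:,:2].astype(np.float32)*1000);print(lo,len(q),r,np.median(q[:,2]))
# black bar
m=(Pt[:,2]>.10)&(Pt[:,2]<.16)&(abs(Pt[:,0]-.37)<.08)&(abs(Pt[:,1]+.33)<.08)
q=Pt[m];print("bar",len(q),q.mean(0),cv2.minAreaRect(q[:,:2].astype(np.float32)*1000),np.median(q[:,2]))
b=(col[:,2]>110)&(col[:,0]<60)&(Pt[:,2]<.03)&(abs(Pt[:,0]-.43)<.15)&(abs(Pt[:,1]+.31)<.15)
q=Pt[b];print("base",len(q),cv2.minAreaRect(q[:,:2].astype(np.float32)*1000),np.median(q[:,2]))
E
```

```text
max z per 5cm cell (cm); rows x from .80 down to -.1, cols y from .6 to -.7
y    [0.6, 0.55, 0.5, 0.45, 0.4, 0.35, 0.3, 0.25, 0.2, 0.15, 0.1, 0.05, -0.0, -0.05, -0.1, -0.15, -0.2, -0.25, -0.3, -0.35, -0.4, -0.45, -0.5, -0.55, -0.6, -0.65]
0.78  .   .    9   9   9   0   0   2   1   3   0   0   3   2   2   1   1   1   3   3   3   0   0   0   1   1
0.72  .   .    0   8   7  .    0   1   1   3   0   0   4   2   1   1   1   2   2   1   1   1   0   5   1   1
0.68  .   .    0   0   1   1   0   1   1   3  10  11   4   2   0   1   0   0   2   0   1   1   1   5   0   1
0.62  .   .   .    0   0   0   0   1   1   1  12  12   0   1   1   1   0   5   5   0  12   6   1   0   0  16
0.58  .   .   .   .   .   .    0   0   0   0   0   0  25  25   1   1   1   5   5   0   0   0   0   0   0  18
0.53  .   .   .   .   .   .   .   11  23  41  23  45  45  25   0   3   2   2   1   0   0   0   3   3  11  11
0.47  .   .   .   .   .   .   .   .   24  24  24  17  14   9   8   6   5   5   5   1   1   0  12  16  16  40
0.42  .   .   .   .   .   .   .   27  27  27  27  27  27  27  26   0   4  12  11  10   5   0  15  
[... 900 characters left out ...]
  .   .   .   .   .   .   .   .   .   .    8   0   0 -73 -73 -74 -73 -73 -73 -73 -73 -73 -73
-0.08 -73 -73  .   .   .   .   .   .   .   .   .   .   .   .   -6 -64 -73 -73 -73 -73 -73 -73 -73 -73 -73 -73
0.015 103 ((606.5812377929688, -301.8096618652344), (23.45021629333496, 88.39263916015625), 65.34496307373047) 0.024182099336900954
0.04 64 ((606.6640625, -301.00482177734375), (9.510560035705566, 52.902992248535156), 65.70675659179688) 0.05136197879352074
bar 759 [ 0.382 -0.324  0.122] ((395.4687805175781, -332.58038330078125), (81.08673095703125, 60.14822769165039), 60.581764221191406) 0.1258990556810446
base 0 ((0.0, 0.0), (0.0, 0.0), 0.0) nan
  return _methods._mean(a, axis=axis, dtype=dtype,
  ret = ret.dtype.type(ret / rcount)
```

```bash
python3 - <<'E'
from h import *
from scipy.optimize import least_squares
np.set_printoptions(precision=4,suppress=True,linewidth=200)
d=np.load("pc_top.npz");P,col,uv=d["P"],d["col"],d["uv"]
hsv=cv2.cvtColor(col[None].astype(np.uint8),cv2.COLOR_RGB2HSV)[0].astype(int)
near=(abs(P[:,0]-.42)<.14)&(abs(P[:,1]+.31)<.14)
b=near&(abs(hsv[:,0]-110)<15)&(hsv[:,1]>120)&(P[:,2]<.022)
q=P[b];r=cv2.minAreaRect(q[:,:2].astype(np.float32)*1000);print("base",len(q),r,np.median(q[:,2]))
k=near&(col.max(1)<45)&(P[:,2]>.105)
q=P[k];r2=cv2.minAreaRect(q[:,:2].astype(np.float32)*1000);print("bar",len(q),q.mean(0),r2,np.median(q[:,2]),q[:,2].min(),q[:,2].max())
# landmark fit
L={"clamp":[0,0,0],"t_grip":[-.0528,-.035,.1203],"heel":[.0055,.001,.0521],"point":[.0055,.081,.0521],"blade":[0,-.035,.045]}
obs=[]
for n in("top","side"):
    c=camera(n)
    for th,X in L.items():
        for w in landmark_of(c,th)[:1]: obs.append((c,X,np.array(w["centre"]),th,n))
def res(p,full=False):
    Rz=R.from_euler("z",p[2]).as_matrix();o=[]
    for c,X,z,_,_ in obs:o.append(proj(Rz@X+[p[0],p[1],0],c)-z)
    return np.array(o) if full else np.ravel(o)
s=least_squares(res,[.44,-.31,-.38],loss="soft_l1");print(s.x,np.degrees(s.x[2]))
for o,e in zip(obs,res(s.x,True)):print(o[4],o[3],e)
E
```

```text
base 3276 ((435.9093933105469, -300.87066650390625), (163.69723510742188, 124.22576904296875), 68.94879913330078) 0.013203783120754549
bar 496 [ 0.3776 -0.3219  0.1276] ((377.8282775878906, -322.21429443359375), (80.41490173339844, 17.344589233398438), 61.487220764160156) 0.1277238465233337 0.11502099723986738 0.1359738128683011
[ 0.4397 -0.3083 -0.3691] -21.150209321456035
top clamp [-2.7708 -2.4123]
top t_grip [ 4.5415 39.9976]
top heel [-2.7599 -0.4998]
top blade [ 2.0158 -0.8441]
side clamp [0.4016 1.034 ]
side t_grip [-1.0929 -3.8052]
side heel [-1.5846  2.3194]
side point [0.5419 1.0702]
side blade [-0.0396 -1.3794]
```

>>> arm_command:
  slide:
    - [0,0,-5]
    - [0,0,-10]
    - [0,-3,-15]
    - [0,-9,-15]
    - [0,-15,-15]
  spin: [0,0,0,10,20]
  jaw: 4.0

```text
clock: 2.52
eef_pos: [0.1297, 0.324, 0.3563]
tool_rot: [0.36, 0.933, 0.001, 0.0]
ft_force: [0.1, -0.4, 0.8]
grip_width: 0.0399
grasp_force: 0.0
```

>>> arm_command:
  slide:
    - [-6,-1.6,0]
    - [-12,-3.2,0]
    - [-18,-4.8,0]
    - [-24,-6.4,0]
    - [-29.7,-8,0]
  spin: [10,20,30,40,50]
  jaw: 4.0

```text
clock: 3.15
eef_pos: [0.2988, 0.0654, 0.3561]
tool_rot: [0.72, 0.694, 0.001, 0.0]
ft_force: [1.8, 0.6, 0.0]
grip_width: 0.04
grasp_force: 0.0
```

>>> arm_command:
  slide:
    - [-5.8,1.7,0]
    - [-11.6,3.4,0]
    - [-17.4,5.1,0]
    - [-23.2,6.8,0]
    - [-29,8.5,0]
  spin: [5,10,15,19,19]
  jaw: 4.0

```text
clock: 3.78
eef_pos: [0.3739, -0.2275, 0.356]
tool_rot: [0.824, 0.567, 0.0, 0.0]
ft_force: [1.0, 0.9, 0.5]
grip_width: 0.04
grasp_force: 0.0
```

```bash
python3 - <<'E'
from h import *
np.set_printoptions(precision=4,suppress=True,linewidth=200)
s=show();c=camera("wrist");save(c,"w1.png");print("cam",-cam(c)[0].T@cam(c)[1])
for th in["clamp","t_grip","blade","heel","point"]:
    for r in landmark_of(c,th)[:2]: print(th,np.round(r["centre"],1),round(r["confidence"],2),at_depth(r["centre"],c))
E
```

```text
t 3.775 tcp [ 0.3739 -0.2275  0.356 ] rot [[0.357, 0.934, 0.001], [0.934, -0.357, -0.0], [0.0, 0.001, -1.0]] f [1.01 0.92 0.53] tq [ 0.02 -0.09 -0.  ] w 0.03999422358961878 gf 0.0 j [-0.547  0.101  0.221  1.69   0.     1.389]
cam [ 0.3998 -0.1609  0.5238]
clamp [382.  217.7] 0.94 [ 0.4382 -0.2985  0.0457]
blade [389.2 250.4] 0.89 [ 0.4298 -0.3264  0.0943]
heel [390.6 225.4] 0.81 [ 0.445  -0.3106  0.0516]
point [393.9 165.2] 0.98 [ 0.4725 -0.238   0.0517]
```

View pics/w1.png

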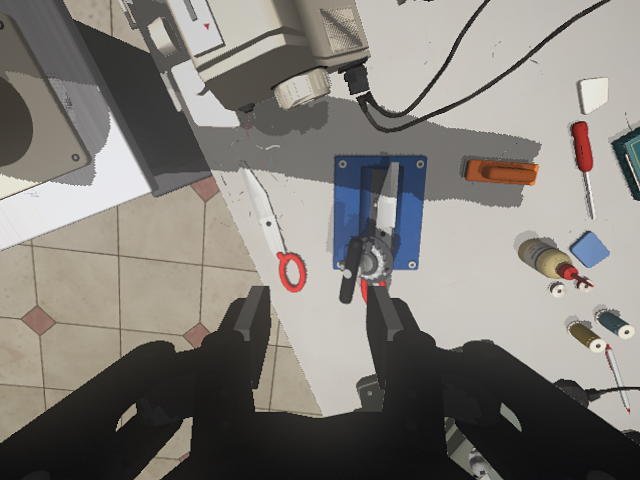

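```bash
python3 - <<'E'
from h import *
np.set_printoptions(precision=4,suppress=True,linewidth=200)
c=camera("wrist")
Q=[]
for v in range(225,312):
    for u in range(330,372):
        if c["range_z"][v,u]>0 and c["pixels"][v,u].max()<75:
            p=at_depth((u,v),c,c["range_z"][v,u])
            if p[2]>.1: Q.append(p)
Q=np.array(Q);print(len(Q),Q.min(0),Q.max(0),Q.mean(0))
r=cv2.minAreaRect(Q[:,:2].astype(np.float32)*1000);print(r)
ya=np.radians(-21.1);Rz=R.from_euler("z",ya).as_matrix()
O=np.array([.4397,-.3083,0]);q=(Q-O)@Rz
a=np.array([-.574,0,.819]);u=np.array([.819,0,.574]);b=q-[0,-.035,.045]
A=np.c_[b@u,b[:,1],b@a];print("u,y,a min/max",A.min(0),A.max(0))
top=A[A[:,2]>np.percentile(A[:,2],90)-.006];print(len(top),cv2.minAreaRect(top[:,:2].astype(np.float32)*1000),np.median(top[:,2]))
E
```

```text
894 [ 0.3541 -0.3594  0.1171] [ 0.4035 -0.2213  0.3963] [ 0.382  -0.3075  0.1614]
((388.66485595703125, -292.95086669921875), (141.76976013183594, 28.60074234008789), 72.48587036132812)
u,y,a min/max [-0.0103 -0.04    0.0852] [0.1432 0.1009 0.3286]
118 ((139.3872833251953, 94.60791778564453), (8.188859939575195, 11.965731620788574), 7.971719741821289) 0.3226229139479213
```

```bash
python3 - <<'E'
from h import *
np.set_printoptions(precision=4,suppress=True,linewidth=200)
c=camera("wrist")
Q=np.array([at_depth((u,v),c,c["range_z"][v,u]) for v in range(225,312) for u in range(330,372) if c["range_z"][v,u]>0 and c["pixels"][v,u].max()<75])
Q=Q[(Q[:,2]>.1)&(Q[:,2]<.16)]
r=cv2.minAreaRect(Q[:,:2].astype(np.float32)*1000);print(len(Q),r,Q.mean(0))
Rz=R.from_euler("z",np.radians(-21.1)).as_matrix()
O=np.array([.4397,-.3083,0]);b=(Q-O)@Rz-[0,-.035,.045]
a=np.array([-.574,0,.819]);u=np.array([.819,0,.574])
A=np.c_[b@u,b[:,1],b@a];print("u,y,a pct",np.percentile(A,[2,25,50,75,98],axis=0))
m=np.median(A[:,2]);top=A[abs(A[:,2]-.1)<.004];print(len(top),cv2.minAreaRect(top[:,:2].astype(np.float32)*1000))
E
```

```text
761 ((378.6093444824219, -323.4702453613281), (78.86353302001953, 16.367746353149414), 60.04943084716797) [ 0.3801 -0.3196  0.1268]
u,y,a pct [[-0.007  -0.0377  0.0883]
 [ 0.0011 -0.0186  0.0952]
 [ 0.0052  0.0074  0.0977]
 [ 0.0092  0.0237  0.0986]
 [ 0.014   0.0372  0.0998]]
533 ((2.542181968688965, -1.2188644409179688), (78.58529663085938, 13.908317565917969), 80.2021255493164)
```

>>> arm_command:
  slide:
    - [-4,3,0]
    - [-6.0,4.3,5]
    - [-6.0,4.3,10.5]
    - [-6.0,4.3,16]
    - [-6.0,4.3,19.6]
  spin: [4,8,8,8,8]
  jaw: 4.0

```text
clock: 4.8
eef_pos: [0.3919, -0.2945, 0.1577]
tool_rot: [0.86, 0.51, -0.0, -0.001]
ft_force: [0.7, -1.3, 0.9]
grip_width: 0.0401
grasp_force: 0.0
```

```bash
python3 - <<'E'
from h import *
s=show();c=camera("wrist");save(c,"w2.png")
E
```

```text
t 4.8 tcp [ 0.3919 -0.2945  0.1577] rot [[0.48, 0.877, -0.002], [0.877, -0.48, 0.001], [0.0, -0.002, -1.0]] f [ 0.75 -1.31  0.92] tq [-0.01  0.01 -0.02] w 0.040066101447020934 gf 0.0 j [-0.644  0.25  -0.11   1.213  0.     1.427]
```

View pics/w2.png

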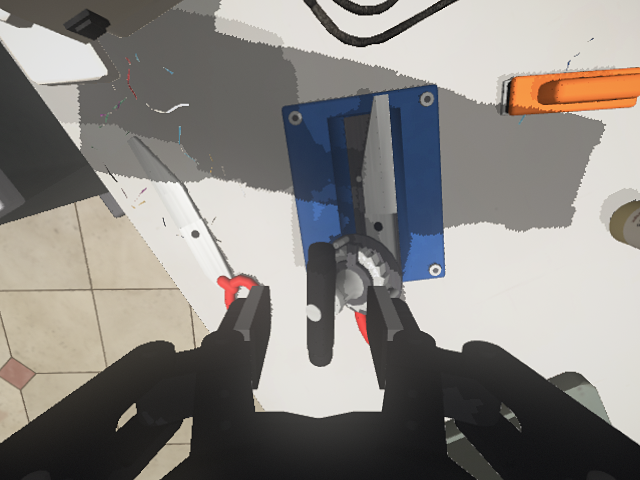

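>>> arm_command:
  slide:
    - [-0.4,0,1.5]
    - [-0.4,0,3]
    - [-0.4,0,4.5]
    - [-0.4,0,5.4]
    - [-0.4,0,5.4]
  spin: [0,0,0,0,0]
  jaw: 4.0

```text
clock: 5.48
eef_pos: [0.3904, -0.2999, 0.1051]
tool_rot: [0.861, 0.509, -0.0, -0.001]
ft_force: [-0.5, -1.0, -0.6]
grip_width: 0.04
grasp_force: 0.0
```

```bash
cat > st.py <<'E'
import numpy as np
# rows from theta t0 through list ts; r cm; tool yaw assumed phi(t0)
def phi(t): return np.arctan2(.819*np.sin(t),np.cos(t))
def P(t,r): return np.array([.819*r*np.sin(t),r*np.cos(t),.574*r*np.sin(t)]) # clamp xyz
def rows(t0,ts,r=2.7):
    f=phi(t0);X=np.array([-np.sin(-f),np.cos(-f)]);X=np.array([np.sin(f),np.cos(f)]);Y=np.array([np.cos(f),-np.sin(f)])
    S=[];A=[]
    for t in ts:
        d=P(t,r)-P(t0,r);S.append([round(float(d[:2]@X),1),round(float(d[:2]@Y),1),round(float(-d[2]),1)]);A.append(round(float(np.degrees(phi(t)-f)),0))
    print(round(t0,2),"->",ts[-1],S,A)
E
python3 - <<'E'
from st import *
a=[.17+.16*i for i in range(11)]
rows(a[0],a[1:6]);rows(a[5],a[6:11])
rows(a[10],a[9:4:-1]);rows(a[5],a[4::-1]);rows(.17,[.1,0,-.1,-.15,-.15])
E
```

```text
0.17 -> 0.9700000000000001 [[-0.1, 0.4, -0.2], [-0.2, 0.7, -0.5], [-0.4, 1.0, -0.7], [-0.6, 1.3, -0.9], [-0.9, 1.6, -1.0]] [8.0, 16.0, 24.0, 33.0, 42.0]
0.97 -> 1.77 [[-0.1, 0.4, -0.1], [-0.3, 0.8, -0.2], [-0.5, 1.2, -0.3], [-0.8, 1.5, -0.3], [-1.1, 1.8, -0.2]] [10.0, 21.0, 31.0, 43.0, 54.0]
1.77 -> 0.9700000000000001 [[-0.1, -0.4, -0.0], [-0.2, -0.8, -0.0], [-0.3, -1.2, 0.0], [-0.6, -1.6, 0.1], [-0.8, -1.9, 0.2]] [-11.0, -22.0, -33.0, -44.0, -54.0]
0.97 -> 0.17 [[0.0, -0.4, 0.2], [0.0, -0.8, 0.3], [-0.1, -1.2, 0.5], [-0.2, -1.5, 0.8], [-0.4, -1.8, 1.0]] [-9.0, -18.0, -26.0, -34.0, -42.0]
0.17 -> -0.15 [[0.0, -0.2, 0.1], [-0.0, -0.4, 0.3], [-0.1, -0.6, 0.4], [-0.1, -0.7, 0.5], [-0.1, -0.7, 0.5]] [-3.0, -8.0, -13.0, -15.0, -15.0]
```

>>> arm_command:
  slide:
    - [-0.1,0.4,-0.2]
    - [-0.2,0.7,-0.5]
    - [-0.4,1.0,-0.7]
    - [-0.6,1.3,-0.9]
    - [-0.9,1.6,-1.0]
  spin: [8,16,24,33,42]
  jaw: 3.0

```text
clock: 6.1
eef_pos: [0.401, -0.3163, 0.1165]
tool_rot: [0.986, 0.164, 0.001, 0.001]
ft_force: [0.1, -0.9, 0.2]
grip_width: 0.03
grasp_force: 0.0
```

>>> arm_command:
  slide:
    - [-0.1,0.4,-0.1]
    - [-0.3,0.8,-0.2]
    - [-0.5,1.2,-0.3]
    - [-0.8,1.5,-0.3]
    - [-1.1,1.8,-0.2]
  spin: [10,20,30,40,46]
  jaw: 3.0

```text
clock: 6.72
eef_pos: [0.3964, -0.337, 0.1185]
tool_rot: [0.972, -0.234, 0.001, 0.0]
ft_force: [1.5, -0.4, -1.5]
grip_width: 0.0297
grasp_force: 0.0
```

```bash
python3 - <<'E'
from h import *
s=show();c=camera("wrist");save(c,"w3.png")
E
```

```text
t 6.725 tcp [ 0.3964 -0.337   0.1185] rot [[0.891, -0.455, 0.001], [-0.455, -0.891, -0.001], [0.002, 0.0, -1.0]] f [ 1.47 -0.39 -1.53] tq [-0.02 -0.    0.08] w 0.029707286655398655 gf 0.0 j [-0.704  0.333 -0.102  1.134 -0.     2.909]
```

View pics/w3.png

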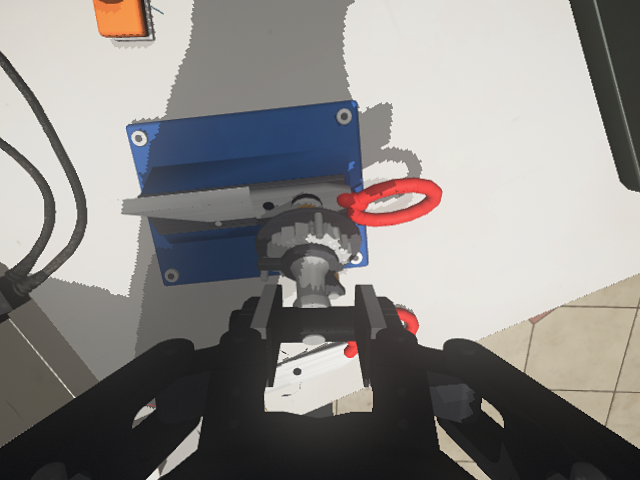

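```bash
python3 - <<'E'
from h import *
np.set_printoptions(precision=1,suppress=True,linewidth=200)
c=camera("wrist");save(c,"w4.png")
Rz=R.from_euler("z",np.radians(-21.1)).as_matrix();O=np.array([.4411,-.3101,0])
a=np.array([-.574,0,.819]);u=np.array([.819,0,.574])
def ax(p): b=(p-O)@Rz-[0,-.035,.045];return np.array([b@u,b[1],b@a])*1000
for px in [(285,322),(300,322),(318,322),(335,322),(352,322),(318,310),(318,334),(313,341),(290,334),(345,334),(315,290),(285,285),(265,300),(370,300),(310,345)]: print(px,c["pixels"][px[1],px[0]],ax(at_depth(px,c)),at_depth(px,c)*1000)
t=camera("top");im=t["pixels"][270:360,270:380];cv2.imwrite("pics/t4.png",cv2.resize(cv2.cvtColor(np.vstack([im]),cv2.COLOR_RGB2BGR),None,fx=5,fy=5,interpolation=cv2.INTER_CUBIC))
E
```

```text
(285, 322) [45 43 42] [ 8.3 10.9 94.3] [ 388.3 -315.6  127. ]
(300, 322) [50 49 47] [ 6.9  3.9 94.4] [ 384.6 -321.7  126.2]
(318, 322) [55 53 52] [ 5.7 -4.7 94.7] [ 380.5 -329.2  125.8]
(335, 322) [57 55 53] [  3.9 -12.8  94.6] [ 376.2 -336.2  124.7]
(352, 322) [60 58 56] [  2.7 -20.9  94.9] [ 372.2 -343.5  124.2]
(318, 310) [52 50 50] [ 5.6 -5.  88.3] [ 383.7 -330.9  120.5]
(318, 334) [81 79 78] [ 3.4 -4.2 99.7] [ 376.2 -327.   128.6]
(313, 341) [184 184 180] [ -1.5  -1.2 100.9] [ 373.  -322.6  126.7]
(290, 334) [51 50 49] [ 6.   8.9 99.5] [ 383.  -315.7  129.9]
(345, 334) [66 62 62] [  0.3 -17.   99.6] [ 369.3 -338.1  126.8]
(315, 290) [97 96 94] [ 5.8 -4.2 77. ] [ 390.2 -332.5  111.4]
(285, 285) [199 195 187] [-94.2  26.5  10.1] [ 360.7 -288.2   -0.8]
(265, 300) [79 79 78] [ 52.4  11.4 106.8] [ 415.5 -325.5  162.5]
(370, 300) [98 96 94] [ 49.1 -26.5 109.1] [ 398.1 -359.5  162.5]
(310, 345) [212 208 200] [-141.8   12.1   43.9] [ 301.  -280.6   -0.4]
```

```bash
python3 - <<'E'
from h import *
np.set_printoptions(precision=1,suppress=True,linewidth=200)
c=camera("wrist");s=get_obs();T=np.array(s["eef_pos"]);M=R.from_quat(s["tool_rot"]).as_matrix()
print("TCP px",proj(T,c),[proj(T+M@np.array([0,y,-z]),c).round(0).tolist() for y in(-.015,.015) for z in(0,.0187,.04)])
for px in [(270,287),(270,295),(270,310),(270,330),(270,360),(255,290),(362,287),(362,310),(375,290)]: print(px,(M.T@(at_depth(px,c)-T))*1000)
E
```

```text
TCP px [317.7 281.8] [[287.0, 282.0], [283.0, 299.0], [278.0, 323.0], [349.0, 282.0], [352.0, 299.0], [357.0, 323.0]]
(270, 287) [ 11.7 -18.8 -32.4]
(270, 295) [ 11.9 -17.8 -40.1]
(270, 310) [ 11.7 -16.4 -51.6]
(270, 330) [ 10.6 -15.  -62.8]
(270, 360) [  0.2 -15.3 -63.6]
(255, 290) [-58.3 -52.5 118.5]
(362, 287) [ 11.6  17.5 -32.1]
(362, 310) [ 11.3  15.4 -50.8]
(375, 290) [-58.3  47.6 118.3]
```

View pics/t4.png

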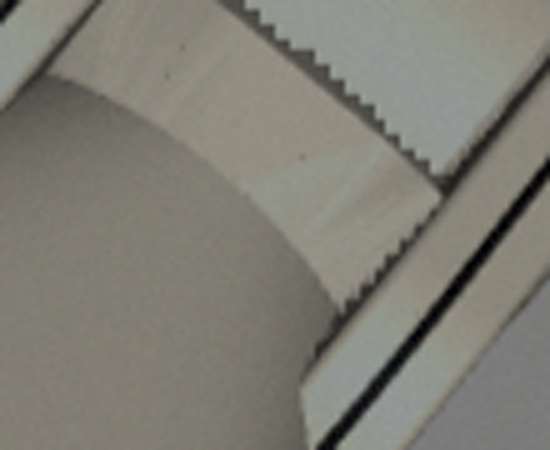

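>>> arm_command:
  slide:
    - [0,0,-1]
    - [-0.6,-0.8,-1]
    - [-1.2,-1.6,-1]
    - [-1.8,-2.4,-1]
    - [-2.2,-3.0,-1]
  spin: [-10,-20,-31,-42,-52]
  jaw: 4.0

```text
clock: 7.55
eef_pos: [0.39, -0.2992, 0.128]
tool_rot: [0.975, 0.222, 0.0, 0.0]
ft_force: [0.6, -0.1, 0.8]
grip_width: 0.04
grasp_force: 0.0
```

>>> arm_command:
  slide:
    - [0,0,0]
    - [0,0,0]
    - [0,0,0]
    - [0,0,1.2]
    - [0,0,2.0]
  spin: [-10,-20,-30,-36,-36]
  jaw: 4.0

```text
clock: 8.18
eef_pos: [0.3899, -0.2995, 0.1075]
tool_rot: [0.861, 0.509, 0.0, 0.0]
ft_force: [0.1, 0.7, -0.0]
grip_width: 0.04
grasp_force: 0.0
```

>>> arm_command:
  slide:
    - [0,0,0.8]
    - [0,0,1.6]
    - [0,0,2.4]
    - [0,0,3.2]
    - [0,0,3.2]
  spin: [0,0,0,0,0]
  jaw: 4.0

```text
clock: 8.8
eef_pos: [0.3893, -0.2992, 0.0749]
tool_rot: [0.861, 0.509, -0.0, -0.001]
ft_force: [-0.7, -0.0, 0.3]
grip_width: 0.0401
grasp_force: 0.0
```

```bash
python3 - <<'E'
from h import *
s=show();c=camera("wrist");save(c,"w5.png")
E
```

```text
t 8.8 tcp [ 0.3893 -0.2992  0.0749] rot [[0.482, 0.876, -0.001], [0.876, -0.482, 0.001], [0.0, -0.002, -1.0]] f [-0.72 -0.01  0.29] tq [-0.01  0.    0.03] w 0.04009746994413256 gf 0.0 j [-0.655  0.324 -0.242  1.007  0.     1.419]
```

View pics/w5.png

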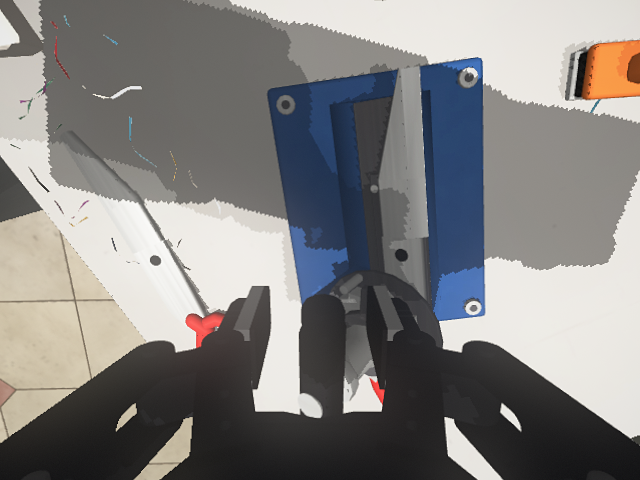

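>>> arm_command:
  slide:
    - [-0.1,0.4,-0.2]
    - [-0.2,0.7,-0.5]
    - [-0.4,1.0,-0.7]
    - [-0.6,1.3,-0.9]
    - [-0.9,1.6,-1.0]
  spin: [8,16,24,33,42]
  jaw: 3.0

```text
clock: 9.48
eef_pos: [0.3952, -0.311, 0.0852]
tool_rot: [0.986, 0.165, -0.003, -0.005]
ft_force: [-8.6, 10.3, 9.6]
grip_width: 0.0302
grasp_force: 7.6
```

>>> arm_command:
  slide:
    - [-0.1,0.4,-0.1]
    - [-0.3,0.8,-0.2]
    - [-0.5,1.2,-0.3]
    - [-0.8,1.5,-0.3]
    - [-1.1,1.8,-0.2]
  spin: [10,20,30,40,46]
  jaw: 3.0

```text
clock: 10.1
eef_pos: [0.3969, -0.3336, 0.0888]
tool_rot: [0.973, -0.233, 0.002, -0.003]
ft_force: [3.0, 8.5, 4.3]
grip_width: 0.0299
grasp_force: 4.1
```

```bash
cat > bar.py <<'E'
from h import *
def bar(c):
    K=np.array(c["intrinsics"]);d=c["range_z"];v,u=np.nonzero((d>0)&(c["pixels"].max(2)<95))
    if len(v)==0: return None
    x=(u-K[0,2])/K[0,0];y=(v-K[1,2])/K[1,1];a,b=x.copy(),y.copy()
    for _ in range(20):
        f=1+c["k1"]*(a*a+b*b);a,b=x/f,y/f
    Rm,t=cam(c);P=(np.c_[a,b,np.ones_like(a)]*d[v,u][:,None]-t)@Rm
    Rz=R.from_euler("z",np.radians(-21.1)).as_matrix();q=(P-[.4411,-.3101,0])@Rz-[0,-.035,.045]
    A=np.c_[q@[.819,0,.574],q[:,1],q@[-.574,0,.819]]*1000
    m=(abs(A[:,2]-98.5)<3)&(np.hypot(A[:,0],A[:,1])<42);B=A[m]
    if len(B)<10: return len(B)
    w,V=np.linalg.eigh(np.cov(B[:,:2].T));e=V[:,1];e=e if e[0]>0 else -e
    return len(B),B.mean(0).round(1),"theta",round(float(np.arctan2(e[0],e[1])),3),"spread",np.sqrt(w).round(1)
E
python3 - <<'E'
from bar import *
s=show()
for n in("wrist","side"): print(n,bar(camera(n)))
E
```

```text
t 10.1 tcp [ 0.3969 -0.3336  0.0888] rot [[0.892, -0.453, 0.004], [-0.453, -0.892, 0.004], [0.002, -0.006, -1.0]] f [3.03 8.55 4.29] tq [ 1.46 -0.67  0.04] w 0.02990087073048101 gf 4.080206751823425 j [-0.703  0.357 -0.151  1.062  0.006  2.909]
wrist (2816, array([16.1, -1. , 98.8]), 'theta', 1.421, 'spread', array([ 5.8, 21.6]))
side (163, array([-10.8,  -9. ,  98.9]), 'theta', 1.92, 'spread', array([ 6.7, 19.7]))
```

```bash
cat >> st.py <<'E'
def rows2(t0,f,ts,ph,r=2.7):  # f, ph in deg: tool phi now and wanted per row
    f0=np.radians(f);X=np.array([np.sin(f0),np.cos(f0)]);Y=np.array([np.cos(f0),-np.sin(f0)])
    S=[];A=[]
    for t,p in zip(ts,ph):
        d=P(t,r)-P(t0,r);S.append([round(float(d[:2]@X),1),round(float(d[:2]@Y),1),round(float(-d[2]),1)]);A.append(round(p-f))
    print(S,A)
E
python3 - <<'E'
from st import *
print("back");rows2(1.77,96,[1.57,1.37,1.17,.97,.77],[86,76,66,56,46]);rows2(.77,46,[.57,.37,.17,-.03,-.25],[36,26,16,6,0])
print("fwd");rows2(-.25,0,[-.05,.15,.35,.55,.75],[0,7,17,27,37]);rows2(.75,37,[.95,1.15,1.35,1.55,1.77],[47,57,67,77,87])
print("back2");rows2(1.77,87,[1.57,1.37,1.17,.97,.77],[82,74,66,56,46])
E
```

```text
back
[[-0.0, -0.5, -0.0], [-0.1, -1.1, 0.0], [-0.3, -1.6, 0.1], [-0.6, -2.0, 0.2], [-0.9, -2.4, 0.4]] [-10, -20, -30, -40, -50]
[[-0.0, -0.5, 0.2], [-0.1, -0.9, 0.5], [-0.3, -1.3, 0.8], [-0.6, -1.7, 1.1], [-1.0, -1.9, 1.5]] [-10, -20, -30, -40, -46]
fwd
[[0.1, 0.4, -0.3], [0.1, 0.9, -0.6], [-0.1, 1.3, -0.9], [-0.3, 1.7, -1.2], [-0.6, 2.1, -1.4]] [0, 7, 17, 27, 37]
[[-0.1, 0.5, -0.2], [-0.4, 0.9, -0.4], [-0.7, 1.4, -0.5], [-1.1, 1.7, -0.5], [-1.6, 2.0, -0.5]] [10, 20, 30, 40, 50]
back2
[[0.1, -0.5, -0.0], [0.1, -1.1, 0.0], [-0.0, -1.6, 0.1], [-0.2, -2.1, 0.2], [-0.5, -2.5, 0.4]] [-5, -13, -21, -31, -41]
```

>>> arm_command:
  slide:
    - [0,-0.5,0]
    - [-0.1,-1.1,0]
    - [-0.3,-1.6,0.1]
    - [-0.6,-2.0,0.2]
    - [-0.9,-2.4,0.4]
  spin: [-10,-20,-30,-40,-50]
  jaw: 3.0

```text
clock: 10.82
eef_pos: [0.399, -0.3125, 0.0851]
tool_rot: [0.979, 0.203, 0.001, 0.003]
ft_force: [-0.0, -3.2, 1.1]
grip_width: 0.03
grasp_force: 1.8
```

>>> arm_command:
  slide:
    - [0,-0.5,0.2]
    - [-0.1,-0.9,0.5]
    - [-0.3,-1.3,0.8]
    - [-0.6,-1.7,1.1]
    - [-1.0,-1.9,1.5]
  spin: [-10,-20,-30,-40,-46]
  jaw: 3.0

```text
clock: 11.45
eef_pos: [0.385, -0.2985, 0.0707]
tool_rot: [0.822, 0.57, 0.002, 0.004]
ft_force: [5.1, 0.9, 2.1]
grip_width: 0.0303
grasp_force: 2.7
```

```bash
python3 - <<'E'
from bar import *
s=show()
for n in("wrist","side"): print(n,bar(camera(n)))
E
```

```text
t 11.45 tcp [ 0.385  -0.2985  0.0707] rot [[0.351, 0.936, 0.008], [0.936, -0.351, -0.003], [-0.0, 0.009, -1.0]] f [5.08 0.94 2.09] tq [ 0.07 -1.17  0.05] w 0.03028630524851242 gf 2.6541975745931268 j [-0.661  0.314 -0.269  0.98   0.002  1.269]
wrist (4194, array([ 4.5, 22.6, 98.7]), 'theta', 0.137, 'spread', array([ 7.5, 10.8]))
side (272, array([ 1.9, -1.6, 98.9]), 'theta', 0.114, 'spread', array([13.4, 23.6]))
```

>>> arm_command:
  slide:
    - [0.1,0.4,-0.3]
    - [0.1,0.9,-0.6]
    - [-0.1,1.3,-0.9]
    - [-0.3,1.7,-1.2]
    - [-0.6,2.1,-1.4]
  spin: [0,7,17,27,37]
  jaw: 3.0

```text
clock: 12.18
eef_pos: [0.3929, -0.3057, 0.0812]
tool_rot: [0.962, 0.274, -0.005, -0.006]
ft_force: [-10.7, 10.6, 7.2]
grip_width: 0.0301
grasp_force: 7.9
```

>>> arm_command:
  slide:
    - [-0.1,0.5,-0.2]
    - [-0.4,0.9,-0.4]
    - [-0.7,1.4,-0.5]
    - [-1.1,1.7,-0.5]
    - [-1.6,2.0,-0.5]
  spin: [10,20,30,40,50]
  jaw: 3.0

```text
clock: 12.8
eef_pos: [0.3972, -0.3312, 0.0886]
tool_rot: [0.988, -0.157, 0.001, -0.004]
ft_force: [4.8, 10.6, 5.9]
grip_width: 0.0301
grasp_force: 5.9
```

>>> arm_command:
  slide:
    - [0.1,-0.5,0]
    - [0.1,-1.1,0]
    - [0,-1.6,0.1]
    - [-0.2,-2.1,0.2]
    - [-0.5,-2.5,0.4]
  spin: [-5,-13,-21,-31,-41]
  jaw: 3.0

```text
clock: 13.42
eef_pos: [0.399, -0.3118, 0.0845]
tool_rot: [0.979, 0.203, -0.0, 0.002]
ft_force: [0.3, -2.6, 2.5]
grip_width: 0.0304
grasp_force: 1.8
```

>>> arm_command:
  slide:
    - [0,-0.5,0.2]
    - [-0.1,-0.9,0.5]
    - [-0.3,-1.3,0.8]
    - [-0.6,-1.7,1.1]
    - [-1.0,-1.9,1.5]
  spin: [-10,-20,-30,-40,-46]
  jaw: 3.0

```text
clock: 14.05
eef_pos: [0.3847, -0.2978, 0.0701]
tool_rot: [0.822, 0.569, 0.001, 0.003]
ft_force: [5.5, -0.5, 2.1]
grip_width: 0.0298
grasp_force: 2.9
```

>>> arm_command:
  slide:
    - [0.1,0.4,-0.3]
    - [0.1,0.9,-0.6]
    - [-0.1,1.3,-0.9]
    - [-0.3,1.7,-1.2]
    - [-0.6,2.1,-1.4]
  spin: [0,7,17,27,37]
  jaw: 3.0

```text
clock: 14.68
eef_pos: [0.3949, -0.3066, 0.0818]
tool_rot: [0.962, 0.273, -0.004, -0.004]
ft_force: [-11.9, 7.8, 6.6]
grip_width: 0.0305
grasp_force: 6.8
```

>>> arm_command:
  slide:
    - [-0.1,0.5,-0.2]
    - [-0.4,0.9,-0.4]
    - [-0.7,1.4,-0.5]
    - [-1.1,1.7,-0.5]
    - [-1.6,2.0,-0.5]
  spin: [10,20,30,40,50]
  jaw: 3.0

```text
clock: 15.3
eef_pos: [0.4031, -0.3144, 0.087]
tool_rot: [0.988, -0.151, 0.004, -0.022]
ft_force: [32.0, 56.1, 3.8]
grip_width: 0.0302
grasp_force: 52.7
```

>>> arm_command:
  slide:
    - [0.1,-0.6,0]
    - [0.1,-1.1,0]
    - [0,-1.6,0.1]
    - [-0.2,-2.1,0.2]
    - [-0.5,-2.5,0.4]
  spin: [-5,-13,-21,-31,-41]
  jaw: 3.0

```text
clock: 15.92
eef_pos: [0.3989, -0.3028, 0.0818]
tool_rot: [0.979, 0.205, -0.0, -0.006]
ft_force: [1.4, 8.5, -0.0]
grip_width: 0.03
grasp_force: 3.6
```

```bash
python3 - <<'E'
from bar import *
s=show();c=camera("wrist");save(c,"w6.png");print(bar(c))
E
```

```text
t 15.925 tcp [ 0.3989 -0.3028  0.0818] rot [[0.916, 0.4, -0.003], [0.4, -0.916, 0.013], [0.002, -0.013, -1.0]] f [ 1.38  8.52 -0.02] tq [ 1.76 -0.35 -0.1 ] w 0.03000611719863758 gf 3.644738495349884 j [-0.654  0.341 -0.196  1.044  0.008  2.075]
(3116, array([11.2, 16.9, 98.5]), 'theta', 0.291, 'spread', array([ 8.1, 13.5]))
```

View pics/w6.png

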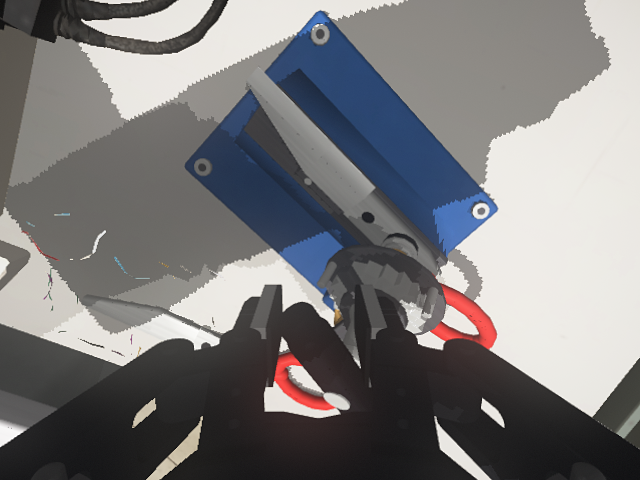

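```bash
cat >> st.py <<'E'
def PL(t,l,r=2.7):
    d=P(t,r);tg=np.array([.819*np.cos(t),-np.sin(t),.574*np.cos(t)]);tg[2]*=0.5;return d+l*tg
def rows3(p0,f,L,ph):
    f0=np.radians(f);X=np.array([np.sin(f0),np.cos(f0)]);Y=np.array([np.cos(f0),-np.sin(f0)]);S=[]
    for t,l in L:
        d=PL(t,l)-p0;S.append([round(float(d[:2]@X),1),round(float(d[:2]@Y),1),round(float(-d[2]),1)])
    print(S,[round(p-f) for p in ph])
E
python3 - <<'E'
from st import *
g=np.degrees
p0=P(-.25,2.7)
T=[0,.12,.26,.4,.55]; rows3(p0,0,[(t,l) for t,l in zip(T,[.2,.8,1.2,1.2,1.2])],[g(phi(t)) for t in T])
T2=[.7,.85,1.0,1.15,1.3];f=g(phi(.55)).round();print(f)
rows3(PL(.55,1.2),f,[(t,1.2) for t in T2],[g(phi(t)) for t in T2])
f2=g(phi(1.3)).round();print(f2);T3=[1.3,1.15,1.0,.85,.7]
rows3(PL(1.3,1.2),f2,[(t,l) for t,l in zip(T3,[.2,-.7,-.9,-.9,-.9])],[g(phi(t)) for t in T3])
f3=g(phi(.7)).round();T4=[.5,.3,.15,0,0];print(f3)
rows3(PL(.7,-.9),f3,[(t,l) for t,l in zip(T4,[-.9,-.9,-.9,-.9,-1.1])],[g(phi(t)) for t in T4])
E
```

```text
[[0.1, 0.7, -0.4], [-0.0, 1.5, -0.8], [-0.3, 2.1, -1.1], [-0.6, 2.3, -1.3], [-0.9, 2.5, -1.5]] [0, 6, 12, 19, 27]
27.0
[[-0.3, 0.3, -0.2], [-0.6, 0.6, -0.3], [-0.9, 0.9, -0.4], [-1.3, 1.1, -0.5], [-1.7, 1.3, -0.5]] [8, 16, 25, 34, 44]
71.0
[[0.1, -1.0, 0.1], [0.1, -2.3, 0.3], [-0.0, -2.8, 0.4], [-0.2, -3.1, 0.6], [-0.4, -3.4, 0.8]] [0, -10, -19, -28, -36]
35.0
[[-0.1, -0.5, 0.3], [-0.4, -0.9, 0.6], [-0.6, -1.1, 0.8], [-0.9, -1.3, 1.1], [-1.0, -1.5, 1.1]] [-11, -21, -28, -35, -35]
```

>>> arm_command:
  slide:
    - [0,-0.5,0.2]
    - [-0.1,-0.9,0.5]
    - [-0.3,-1.3,0.8]
    - [-0.6,-1.7,1.1]
    - [-1.0,-1.9,1.5]
  spin: [-10,-20,-30,-40,-46]
  jaw: 3.5

```text
clock: 16.6
eef_pos: [0.3843, -0.2968, 0.0695]
tool_rot: [0.823, 0.568, 0.001, 0.001]
ft_force: [4.4, -0.8, 1.3]
grip_width: 0.0352
grasp_force: 2.2
```

>>> arm_command:
  slide:
    - [0.1,0.7,-0.4]
    - [0,1.5,-0.8]
    - [-0.3,2.1,-1.1]
    - [-0.6,2.3,-1.3]
    - [-0.9,2.5,-1.5]
  spin: [0,6,12,19,27]
  jaw: 3.5

```text
clock: 17.23
eef_pos: [0.3981, -0.3091, 0.0811]
tool_rot: [0.934, 0.356, -0.004, -0.006]
ft_force: [-7.8, 8.1, -6.5]
grip_width: 0.0353
grasp_force: 5.4
```

```bash
python3 - <<'E'
from bar import *
s=show();c=camera("wrist");save(c,"w7.png");print(bar(c))
E
```

```text
t 17.225 tcp [ 0.3981 -0.3091  0.0811] rot [[0.746, 0.666, -0.012], [0.666, -0.746, 0.009], [-0.002, -0.015, -1.0]] f [-7.78  8.13 -6.51] tq [1.43 1.37 0.05] w 0.03530290223116127 gf 5.36164540797472 j [-0.66   0.351 -0.184  1.051  0.     1.753]
(3603, array([ 8.6, 16.6, 98.6]), 'theta', 0.205, 'spread', array([ 8. , 15.5]))
```

View pics/w7.png

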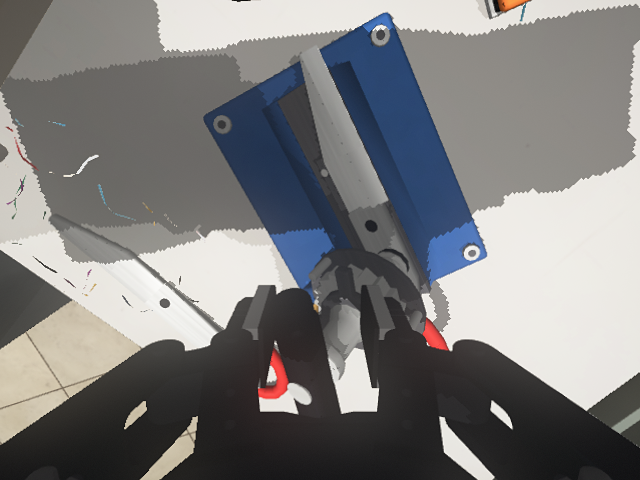

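>>> arm_command:
  slide:
    - [-0.3,0.3,-0.2]
    - [-0.6,0.6,-0.3]
    - [-0.9,0.9,-0.4]
    - [-1.3,1.1,-0.5]
    - [-1.7,1.3,-0.5]
  spin: [8,16,25,34,44]
  jaw: 3.5

```text
clock: 17.9
eef_pos: [0.3903, -0.315, 0.0855]
tool_rot: [1.0, -0.016, -0.009, -0.019]
ft_force: [-15.9, 47.0, 26.9]
grip_width: 0.0353
grasp_force: 49.0
```

```bash
python3 - <<'E'
from bar import *
s=show();c=camera("wrist");save(c,"w8.png");print(bar(c),bar(camera("side")))
E
```

```text
t 17.9 tcp [ 0.3903 -0.315   0.0855] rot [[0.999, -0.032, -0.018], [-0.031, -0.999, 0.039], [-0.019, -0.038, -0.999]] f [-15.95  46.96  26.94] tq [9.59 2.25 1.56] w 0.03527322346777459 gf 48.96779083093861 j [-0.691  0.36  -0.157  1.091  0.018  2.482]
(3718, array([13.3,  9.6, 98.7]), 'theta', 0.558, 'spread', array([ 9.4, 18. ])) (223, array([-3. , -9.2, 98.9]), 'theta', 0.491, 'spread', array([10. , 20.1]))
```

View pics/w8.png

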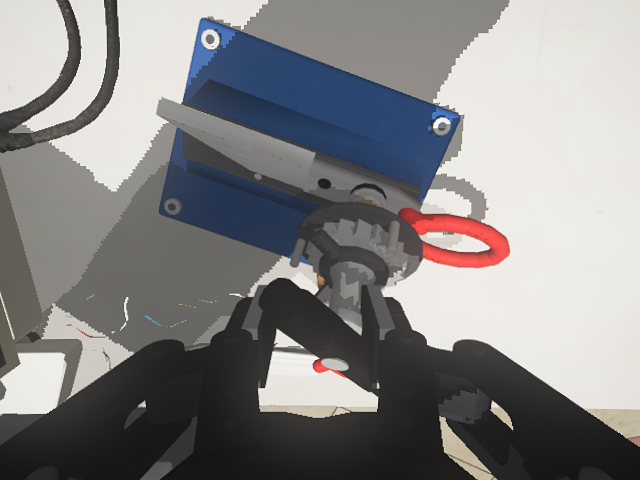

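```bash
cat >> st.py <<'E'
def rows4(s0,L):  # s=(t,l,r,phideg or None)
    pp=lambda s: (PL(s[0],s[1],s[2]), s[3])
    p0,f=pp(s0);f0=np.radians(f);X=np.array([np.sin(f0),np.cos(f0)]);Y=np.array([np.cos(f0),-np.sin(f0)]);S=[];A=[]
    for s in L:
        p,g=pp(s);d=p-p0;S.append([round(float(d[:2]@X),1),round(float(d[:2]@Y),1),round(float(-d[2]),1)]);A.append(round(g-f))
    print(S,A)
E
python3 - <<'E'
from st import *
a=(1.3,1.2,2.7,71)
b=(.55,0.,3.2,31)
rows4(a,[(1.2,.6,2.7,66),(1.,0.,2.7,58),(.8,0.,2.8,49),(.6,0,3.2,40),b])
c=(1.0,2.1,3.2,47)
rows4(b,[(.55,1.0,3.2,31),(.6,1.7,3.2,31),(.7,2.1,3.2,35),(.85,2.1,3.2,41),c])
d=(1.5,2.2,3.2,70)
rows4(c,[(1.1,2.1,3.2,50),(1.2,2.1,3.2,55),(1.3,2.1,3.2,60),(1.4,2.1,3.2,65),d])
e=(1.0,-2.1,3.2,50)
rows4(d,[(1.5,1,3.2,70),(1.4,0,3.2,65),(1.4,-1.2,3.2,62),(1.2,-2.,3.2,56),e])
f=(.0,-2.3,3.2,0)
rows4(e,[(.8,-2.1,3.2,40),(.6,-2.1,3.2,30),(.4,-2.1,3.2,20),(.2,-2.1,3.2,10),f])
E
```

```text
[[0.1, -0.9, 0.1], [0.1, -2.0, 0.3], [0.1, -2.5, 0.4], [0.1, -3.2, 0.5], [0.1, -3.3, 0.6]] [-5, -13, -22, -31, -40]
[[-0.1, 0.9, -0.2], [-0.2, 1.6, -0.5], [-0.6, 2.2, -0.7], [-1.0, 2.6, -0.8], [-1.5, 2.9, -0.9]] [0, 0, 4, 10, 16]
[[-0.3, 0.3, -0.0], [-0.6, 0.5, -0.1], [-0.9, 0.7, -0.1], [-1.2, 0.9, -0.0], [-1.6, 1.1, -0.0]] [3, 8, 13, 18, 23]
[[0.3, -1.1, 0.0], [0.7, -2.4, 0.1], [1.0, -3.6, 0.1], [0.9, -5.0, 0.4], [0.5, -5.6, 0.7]] [0, -5, -8, -14, -20]
[[-0.3, -0.6, 0.3], [-0.7, -1.0, 0.7], [-1.2, -1.4, 1.1], [-1.8, -1.6, 1.4], [-2.6, -1.8, 1.9]] [-10, -20, -30, -40, -50]
```

>>> arm_command:
  slide:
    - [0.1,-0.9,0.1]
    - [0.1,-2.0,0.3]
    - [0.1,-2.5,0.4]
    - [0.1,-3.2,0.5]
    - [0.1,-3.3,0.6]
  spin: [-5,-13,-22,-31,-40]
  jaw: 5.0

```text
clock: 18.62
eef_pos: [0.401, -0.301, 0.0828]
tool_rot: [0.945, 0.328, -0.001, -0.001]
ft_force: [0.0, -0.7, -0.0]
grip_width: 0.0498
grasp_force: 0.0
```

>>> arm_command:
  slide:
    - [-0.1,0.9,-0.2]
    - [-0.2,1.6,-0.5]
    - [-0.6,2.2,-0.7]
    - [-1.0,2.6,-0.8]
    - [-1.5,2.9,-0.9]
  spin: [0,0,4,10,16]
  jaw: 5.0

```text
clock: 19.25
eef_pos: [0.4062, -0.3246, 0.0898]
tool_rot: [0.982, 0.191, 0.001, -0.01]
ft_force: [2.2, 26.0, 3.8]
grip_width: 0.0503
grasp_force: 11.8
```

```bash
python3 - <<'E'
from bar import *
s=show();print(bar(camera("wrist")),bar(camera("side")))
E
```

```text
t 19.25 tcp [ 0.4062 -0.3246  0.0898] rot [[0.927, 0.374, -0.002], [0.374, -0.927, 0.02], [0.005, -0.02, -1.0]] f [ 2.24 26.01  3.81] tq [ 5.26 -0.35 -0.27] w 0.050257929392782695 gf 11.77194588817656 j [-0.683  0.371 -0.128  1.087  0.014  2.075]
(3141, array([11.4,  9.6, 98.7]), 'theta', 0.661, 'spread', array([ 4.9, 20.7])) (279, array([ 1.5, -0.9, 98.8]), 'theta', 0.708, 'spread', array([ 5. , 24.1]))
```

>>> arm_command:
  slide:
    - [-0.1,0.4,0]
    - [-0.3,0.8,-0.1]
    - [-0.6,1.1,-0.1]
    - [-0.9,1.3,0]
    - [-1.2,1.5,0]
  spin: [3,8,13,18,23]
  jaw: 5.0

```text
clock: 19.98
eef_pos: [0.3984, -0.3292, 0.0912]
tool_rot: [1.0, -0.005, -0.003, -0.023]
ft_force: [-6.4, 57.8, 35.0]
grip_width: 0.0501
grasp_force: 29.7
```

```bash
python3 - <<'E'
from bar import *
s=show();print(bar(camera("wrist")),bar(camera("side")))
E
```

```text
t 19.975 tcp [ 0.3984 -0.3292  0.0912] rot [[1.0, -0.01, -0.005], [-0.009, -0.999, 0.046], [-0.006, -0.045, -0.999]] f [-6.37 57.81 35.02] tq [12.66  1.07  0.59] w 0.05013103750255127 gf 29.719679726986215 j [-0.71   0.379 -0.113  1.113  0.031  2.44 ]
(3110, array([11.1,  4.7, 98.6]), 'theta', 0.856, 'spread', array([ 5.1, 22.6])) (260, array([-1.4, -4. , 98.9]), 'theta', 0.853, 'spread', array([ 5.9, 22.2]))
```

>>> arm_command:
  slide:
    - [-0.1,-1.3,0]
    - [0.1,-2.6,0.1]
    - [0.4,-3.8,0.1]
    - [0.4,-5.2,0.4]
    - [0,-5.8,0.7]
  spin: [0,-5,-8,-14,-20]
  jaw: 5.0

```text
clock: 20.7
eef_pos: [0.404, -0.2947, 0.0853]
tool_rot: [0.986, 0.168, 0.001, 0.001]
ft_force: [-0.3, 0.1, -0.5]
grip_width: 0.05
grasp_force: 0.0
```

>>> arm_command:
  slide:
    - [-0.3,-0.6,0.3]
    - [-0.7,-1.0,0.7]
    - [-1.2,-1.4,1.1]
    - [-1.8,-1.6,1.4]
    - [-2.6,-1.8,1.9]
  spin: [-10,-20,-30,-40,-50]
  jaw: 5.0

```text
clock: 21.32
eef_pos: [0.3774, -0.2886, 0.068]
tool_rot: [0.822, 0.57, 0.003, 0.005]
ft_force: [8.3, 0.5, 2.8]
grip_width: 0.0501
grasp_force: 3.6
```

```bash
python3 - <<'E'
from bar import *
s=show();print(bar(camera("wrist")),bar(camera("side")))
E
```

```text
t 21.325 tcp [ 0.3774 -0.2886  0.068 ] rot [[0.351, 0.936, 0.01], [0.936, -0.351, -0.004], [-0.001, 0.011, -1.0]] f [8.28 0.53 2.78] tq [ 0.02 -1.55  0.18] w 0.05010767688360263 gf 3.5936104226857424 j [-0.655  0.294 -0.306  0.96   0.003  1.275]
(3463, array([ 3.9, 25.2, 98.8]), 'theta', 0.25, 'spread', array([4.9, 9.7])) (240, array([ 4.1, -2.7, 99. ]), 'theta', 0.15, 'spread', array([ 7.7, 24.6]))
```

>>> arm_command:
  slide:
    - [0,-0.4,0.1]
    - [0,-0.8,0.2]
    - [0,-1.2,0.3]
    - [0,-1.2,0.3]
    - [0,-1.2,0.3]
  spin: [0,0,0,0,0]
  jaw: 5.0

```text
clock: 22.05
eef_pos: [0.3754, -0.2876, 0.0667]
tool_rot: [0.823, 0.568, 0.008, 0.012]
ft_force: [25.8, -5.4, -9.9]
grip_width: 0.05
grasp_force: 13.5
```

>>> arm_command:
  slide:
    - [0,1.4,-2]
    - [0,1.9,-6]
    - [0,1.9,-12]
    - [0,1.9,-18]
    - [0,1.9,-20]
  spin: [0,0,0,0,0]
  jaw: 5.0

```text
clock: 22.68
eef_pos: [0.3808, -0.2902, 0.2677]
tool_rot: [0.824, 0.566, 0.001, 0.004]
ft_force: [0.5, -0.2, -0.8]
grip_width: 0.0498
grasp_force: 0.0
```

```bash
python3 - <<'E'
from bar import *
s=show();c=camera("wrist");print(bar(c),bar(camera("side")),bar(camera("top")))
for n in("wrist","top"):
  c=camera(n)
  for th in("heel","point","hone"):
    for r in landmark_of(c,th)[:1]: print(n,th,np.round(r["centre"],1),round(r["confidence"],2),at_depth(r["centre"],c))
E
```

```text
t 22.675 tcp [ 0.3808 -0.2902  0.2677] rot [[0.359, 0.933, 0.007], [0.933, -0.359, -0.006], [-0.003, 0.008, -1.0]] f [ 0.51 -0.24 -0.83] tq [ 0.01 -0.04  0.03] w 0.04981759839431147 gf 0.0 j [-6.510e-01  1.720e-01  7.900e-02  1.469e+00 -1.000e-03  1.287e+00]
(1085, array([ 1.6,  2.1, 98.9]), 'theta', 3.139, 'spread', array([ 3.8, 23.5])) (203, array([ 1.4, -5.6, 99.2]), 'theta', 0.016, 'spread', array([ 3.6, 23.8])) (32, array([  0.5, -35.4,  99.6]), 'theta', 1.7, 'spread', array([2.7, 4.4]))
wrist heel [385.7 195.8] 0.93 [ 0.44713646 -0.31199822  0.0513718 ]
wrist point [386.8 110.5] 0.63 [ 0.48072311 -0.23438439  0.01235868]
wrist hone [512.8 128.2] 0.63 [ 0.58310722 -0.29329616  0.05073999]
top hone [307.2 191.9] 0.72 [ 0.59250726 -0.30270801  0.04857926]
```

>>> arm_command:
  slide:
    - [0.7,4,0]
    - [2.2,8,0]
    - [3.5,12,0]
    - [4,15,0]
    - [4,16,0]
  spin: [-10,-20,-30,-40,-50]
  jaw: 5.0

```text
clock: 23.85
eef_pos: [0.5442, -0.3073, 0.261]
tool_rot: [0.503, 0.864, 0.0, -0.001]
ft_force: [-0.8, -0.5, -0.5]
grip_width: 0.0497
grasp_force: 0.0
```

```bash
cat > hn.py <<'E'
from h import *
def hone(c):
    K=np.array(c["intrinsics"]);d=c["range_z"];hs=cv2.cvtColor(c["pixels"],cv2.COLOR_RGB2HSV).astype(int)
    v,u=np.nonzero((d>0)&(abs(hs[...,0]-12)<7)&(hs[...,1]>140)&(hs[...,2]>80))
    P=np.array([at_depth((a,b),c,d[b,a]) for a,b in zip(u,v)])
    for lo,hi in((.018,.028),(.047,.056)):
        q=P[(P[:,2]>lo)&(P[:,2]<hi)&(abs(P[:,1]+.3)<.12)]
        if len(q)>20: print(lo,len(q),cv2.minAreaRect(q[:,:2].astype(np.float32)*1000),np.median(q[:,2]).round(4))
E
python3 - <<'E'
from hn import *
s=show();hone(camera("wrist"));hone(camera("top"))
E
```

```text
t 23.85 tcp [ 0.5442 -0.3073  0.261 ] rot [[-0.494, 0.87, -0.001], [0.87, 0.494, 0.001], [0.001, -0.001, -1.0]] f [-0.8  -0.46 -0.52] tq [ 0.02 -0.02 -0.02] w 0.04971102058672656 gf 0.0 j [-0.514  0.495  0.518  1.595  0.     0.54 ]
0.018 1013 ((607.5381469726562, -303.1527099609375), (26.819185256958008, 90.13164520263672), 64.51466369628906) 0.0227
0.047 732 ((608.143310546875, -303.2624816894531), (15.330428123474121, 58.038978576660156), 64.653564453125) 0.0502
0.018 130 ((586.6818237304688, -291.2130432128906), (25.752586364746094, 44.73740005493164), 64.26654815673828) 0.0236
0.047 49 ((589.7622680664062, -293.874267578125), (10.881723403930664, 17.235952377319336), 66.72821807861328) 0.0515
```

>>> arm_command:
  slide:
    - [-1.2,2.8,2]
    - [-2.8,5.7,4]
    - [-2.8,5.7,8]
    - [-2.8,5.7,12.5]
    - [-2.8,5.7,17]
  spin: [-9,-18,-27,-35,-35]
  jaw: 4.5

```text
clock: 24.58
eef_pos: [0.6053, -0.3041, 0.0915]
tool_rot: [0.225, 0.974, -0.0, -0.0]
ft_force: [0.4, -0.4, 0.1]
grip_width: 0.0452
grasp_force: 0.0
```

>>> arm_command:
  slide:
    - [0,0,2]
    - [0,0,4]
    - [0,0,6]
    - [0,0,7.6]
    - [0,0,7.6]
  spin: [0,0,0,0,0]
  jaw: 4.5

```text
clock: 25.2
eef_pos: [0.6044, -0.3036, 0.0151]
tool_rot: [0.224, 0.975, 0.0, -0.002]
ft_force: [0.1, 0.9, 0.1]
grip_width: 0.0453
grasp_force: 0.0
```

```bash
python3 - <<'E'
from hn import *
np.set_printoptions(precision=1,suppress=True)
s=show();c=camera("wrist");hone(c);T=np.array(s["eef_pos"]);M=R.from_quat(s["tool_rot"]).as_matrix()
d=c["range_z"];g=c["pixels"]
Q=np.array([np.r_[(M.T@(at_depth((u,v),c,d[v,u])-T))*1000] for v in range(200,470,3) for u in range(150,480,3) if d[v,u]>0 and g[v,u].max()<130])
m=(abs(Q[:,0])<16)&(abs(abs(Q[:,1])-25)<14)
print(len(Q),m.sum(),Q[m].max(0),"tips",np.sort(Q[m][:,2])[-10:])
E
```

```text
t 25.2 tcp [ 0.6 -0.3  0. ] rot [[-0.9, 0.437, -0.003], [0.437, 0.9, 0.002], [0.004, 0.0, -1.0]] f [0.1 0.9 0.1] tq [-0.1 -0.  -0. ] w 0.04526351779709738 gf 0.0 j [-0.5  0.7  0.3  1.1 -0.  -0. ]
0.018 5090 ((607.7029418945312, -303.2185974121094), (27.516639709472656, 91.6258316040039), 64.62722778320312) 0.0225
0.047 4723 ((607.356201171875, -302.8746032714844), (15.291613578796387, 58.55917739868164), 65.0504150390625) 0.0501
7535 2066 [16.  39.  17.2] tips [16.8 16.8 16.8 16.8 16.9 16.9 17.  17.1 17.1 17.2]
```

```bash
python3 - <<'E'
from hn import *
np.set_printoptions(precision=1,suppress=True)
s=get_obs();c=camera("wrist");T=np.array(s["eef_pos"]);M=R.from_quat(s["tool_rot"]).as_matrix()
d=c["range_z"]
Q=np.array([np.r_[u,v,(M.T@(at_depth((u,v),c,d[v,u])-T))*1000] for v in range(200,470,3) for u in range(150,490,2) if d[v,u]>0])
m=(abs(Q[:,2])<16)&(abs(abs(Q[:,3])-28)<9)&(Q[:,4]<8)&(Q[:,4]>-80)
q=Q[m];print(len(q));print(q[np.argsort(q[:,4])][-14:])
E
```

```text
1305
[[262.  290.    8.2 -22.4 -30.9]
 [374.  302.    2.8  22.6 -30.6]
 [374.  299.    4.   22.6 -30.4]
 [374.  296.    5.3  22.5 -30.4]
 [264.  308.   -0.3 -22.1 -29.7]
 [374.  293.    6.3  22.6 -29.6]
 [264.  317.   -4.5 -22.3 -29.6]
 [264.  323.   -7.3 -22.4 -29.5]
 [264.  314.   -3.3 -22.3 -29.3]
 [264.  320.   -6.1 -22.4 -29.2]
 [264.  305.    0.7 -22.2 -29.2]
 [374.  290.    7.1  22.7 -28.5]
 [264.  311.   -2.4 -22.4 -28.4]
 [264.  302.    1.1 -22.4 -27.2]]
```

>>> arm_command:
  slide:
    - [-0.3,0,0.5]
    - [-0.3,0,1.0]
    - [-0.3,0,1.0]
    - [-0.3,0,1.0]
    - [-0.3,0,1.0]
  spin: [0,0,0,0,0]
  jaw: 4.5

```text
clock: 25.92
eef_pos: [0.6088, -0.3056, 0.0069]
tool_rot: [0.223, 0.975, -0.0, 0.0]
ft_force: [-0.2, 0.3, 0.4]
grip_width: 0.0449
grasp_force: 0.0
```

>>> arm_command:
  slide:
    - [0,0,0]
    - [0,0,0]
    - [0,0,0]
    - [0,0,0]
    - [0,0,0]
  spin: [0,0,0,0,0]
  jaw: 0.8

```text
clock: 26.55
eef_pos: [0.6089, -0.3055, 0.0068]
tool_rot: [0.223, 0.975, 0.0, 0.0]
ft_force: [1.0, 0.3, 1.7]
grip_width: 0.0146
grasp_force: 60.3
```

>>> arm_command:
  slide:
    - [0,0,-3]
    - [0,0,-7]
    - [0,0,-11]
    - [3,-1.5,-11]
    - [6,-3,-11]
  spin: [0,0,0,-2,-4]
  jaw: 0.8

```text
clock: 27.18
eef_pos: [0.5408, -0.3065, 0.1166]
tool_rot: [0.188, 0.982, -0.0, -0.0]
ft_force: [0.5, 0.4, -2.4]
grip_width: 0.0147
grasp_force: 60.0
```

```bash
python3 - <<'E'
from hn import *
s=show();c=camera("wrist");T=np.array(s["eef_pos"]);M=R.from_quat(s["tool_rot"]).as_matrix()
d=c["range_z"];hs=cv2.cvtColor(c["pixels"],cv2.COLOR_RGB2HSV).astype(int)
v,u=np.nonzero((d>0)&(abs(hs[...,0]-12)<7)&(hs[...,1]>140)&(hs[...,2]>80))
P=np.array([(M.T@(at_depth((a,b),c,d[b,a])-T))*1000 for a,b in zip(u,v)])
np.set_printoptions(precision=1,suppress=True)
P=P[(abs(P[:,0])<70)&(abs(P[:,1])<30)&(P[:,2]<30)]
print(np.percentile(P,[1,10,50,90,99],axis=0))
for lo in range(-50,0,4):
    q=P[(P[:,2]>=lo)&(P[:,2]<lo+4)]
    if len(q)>15: print(lo,len(q),q.min(0),q.max(0))
h=P[(P[:,2]>-26)&(P[:,2]<-8)];A=np.c_[h[:,:2],np.ones(len(h))];print("plane",np.linalg.lstsq(A,h[:,2],rcond=None)[0])
E
```

```text
t 27.175 tcp [ 0.5408 -0.3065  0.1166] rot [[-0.929, 0.37, -0.0], [0.37, 0.929, -0.001], [-0.0, -0.001, -1.0]] f [ 0.52  0.42 -2.4 ] tq [-0.09  0.   -0.04] w 0.014664172842478616 gf 59.965766072273254 j [-5.15e-01  5.29e-01  1.98e-01  1.24e+00 -1.00e-03 -1.36e-01]
[[-24.8 -12.7 -44.7]
 [-14.   -8.1 -43.9]
 [ 21.    0.3 -41.4]
 [ 42.    9.6 -15.1]
 [ 47.3  13.4 -13.7]]
-46 4444 [-26.2  -7.3 -45.9] [ 30.7   7.  -42. ]
-42 1015 [-27.2  -7.8 -42. ] [ 32.    8.1 -38. ]
-38 105 [-19.1  -7.7 -38. ] [ 32.    8.4 -34.1]
-34 86 [ 27.1  -3.5 -34. ] [ 32.1   8.  -30.1]
-30 79 [ 26.9  -4.  -29.9] [ 31.9   8.2 -26. ]
-26 73 [ 27.3  -2.9 -25.9] [ 32.    8.  -22.1]
-22 29 [ 27.1  -3.4 -22. ] [ 31.9   8.1 -19.4]
-18 3721 [-43.9 -13.3 -17.9] [ 47.7  14.  -14. ]
-14 158 [-44.2 -13.4 -14. ] [ 47.8  14.  -10.1]
plane [  0.  -0. -16.]
```

>>> arm_command:
  slide:
    - [3.5,-1.5,0]
    - [6.9,-2.9,0]
    - [6.9,-2.9,2]
    - [6.9,-2.9,4]
    - [6.9,-2.9,5.0]
  spin: [0,-1,-1,-1,-1]
  jaw: 0.8

```text
clock: 27.85
eef_pos: [0.4656, -0.3072, 0.0651]
tool_rot: [0.181, 0.983, 0.0, -0.001]
ft_force: [-0.6, 0.3, -1.8]
grip_width: 0.0145
grasp_force: 60.0
```

>>> arm_command:
  slide:
    - [0,0,0.2]
    - [0,0,0.4]
    - [0,0,0.6]
    - [0,0,0.7]
    - [0,0,0.8]
  spin: [0,0,0,0,0]
  jaw: 0.8

```text
clock: 28.48
eef_pos: [0.467, -0.3078, 0.0589]
tool_rot: [0.181, 0.984, -0.0, 0.0]
ft_force: [0.9, -0.9, 1.0]
grip_width: 0.0145
grasp_force: 60.3
```

>>> arm_command:
  slide:
    - [0,0,0.1]
    - [0,0,0.2]
    - [0,0,0.2]
    - [0,0,0.2]
    - [0,0,0.2]
  spin: [0,0,0,0,0]
  jaw: 0.8

```text
clock: 29.1
eef_pos: [0.4671, -0.3078, 0.057]
tool_rot: [0.181, 0.984, -0.0, 0.0]
ft_force: [0.9, 0.6, 3.3]
grip_width: 0.0147
grasp_force: 60.7
```

>>> arm_command:
  slide:
    - [0,0.6,0]
    - [0,1.2,0]
    - [0,1.8,0]
    - [0,2.4,0]
    - [0,3.0,0]
  spin: [0,0,0,0,0]
  jaw: 0.8

```text
clock: 29.72
eef_pos: [0.4776, -0.2793, 0.0568]
tool_rot: [0.181, 0.984, -0.0, -0.0]
ft_force: [-1.3, -2.1, 4.4]
grip_width: 0.0144
grasp_force: 60.7
```

>>> arm_command:
  slide:
    - [0,0.6,0]
    - [0,1.2,0]
    - [0,1.8,0]
    - [0,2.4,0]
    - [0,3.0,0]
  spin: [0,0,0,0,0]
  jaw: 0.8

```text
clock: 30.35
eef_pos: [0.4882, -0.2512, 0.0567]
tool_rot: [0.181, 0.984, 0.0, -0.0]
ft_force: [-0.3, -2.5, 4.3]
grip_width: 0.0146
grasp_force: 60.7
```

>>> arm_command:
  slide:
    - [0,0.3,0]
    - [0,0.3,0]
    - [0,0.3,0]
    - [0,0.3,0]
    - [0,0.3,0]
  spin: [0,0,0,0,0]
  jaw: 0.8

```text
clock: 30.98
eef_pos: [0.4893, -0.2483, 0.0567]
tool_rot: [0.181, 0.984, 0.001, 0.0]
ft_force: [-0.3, 1.5, 4.2]
grip_width: 0.0143
grasp_force: 60.7
```

```bash
python3 - <<'E'
from bar import *
s=show();print(bar(camera("side")))
T=np.array(s["eef_pos"]);M=R.from_quat(s["tool_rot"]).as_matrix();h=T+M@[.0018,.0003,.007]
Rz=R.from_euler("z",np.radians(-21.1)).as_matrix();print("hone in clamp",(h-[.4411,-.3101,0])@Rz)
E
```

```text
t 30.975 tcp [ 0.4893 -0.2483  0.0567] rot [[-0.935, 0.355, 0.0], [0.355, 0.935, 0.001], [0.0, 0.001, -1.0]] f [-0.26  1.55  4.18] tq [ 0.22  0.08 -0.01] w 0.01430703724072661 gf 60.71969747543335 j [-4.700e-01  4.440e-01 -1.100e-01  1.017e+00  1.000e-03 -1.070e-01]
(205, array([ 1.3, -5.9, 99.1]), 'theta', 0.013, 'spread', array([ 3.7, 24.2]))
hone in clamp [0.02096428 0.07531731 0.04967433]
```

>>> arm_command:
  slide:
    - [0,0,-3]
    - [-2,0,-6.3]
    - [-6,-0.3,-6.3]
    - [-10,-0.7,-6.3]
    - [-13.2,-1.0,-6.3]
  spin: [0,0,0,0,0]
  jaw: 0.8

```text
clock: 31.65
eef_pos: [0.6094, -0.3052, 0.1178]
tool_rot: [0.181, 0.984, 0.001, -0.001]
ft_force: [0.5, -0.2, -1.5]
grip_width: 0.0145
grasp_force: 60.1
```

>>> arm_command:
  slide:
    - [0,0,4]
    - [0,0,7.5]
    - [0,0,9.5]
    - [0,0,10.2]
    - [0,0,10.7]
  spin: [0,0,0,0,0]
  jaw: 0.8

```text
clock: 32.28
eef_pos: [0.6088, -0.305, 0.0121]
tool_rot: [0.181, 0.984, 0.0, -0.0]
ft_force: [0.5, 0.1, -1.6]
grip_width: 0.0147
grasp_force: 60.1
```

Lower the last 5 mm, until the plate carries.

>>> arm_command:
  slide:
    - [0,0,0.2]
    - [0,0,0.3]
    - [0,0,0.4]
    - [0,0,0.5]
    - [0,0,0.5]
  spin: [0,0,0,0,0]
  jaw: 0.8

```text
clock: 32.9
eef_pos: [0.609, -0.3051, 0.0078]
tool_rot: [0.181, 0.984, -0.0, 0.0]
ft_force: [-0.3, -0.1, -2.5]
grip_width: 0.0144
grasp_force: 60.1
```

>>> arm_command:
  slide:
    - [0,0,0]
    - [0,0,0]
    - [0,0,0]
    - [0,0,0]
    - [0,0,0]
  spin: [0,0,0,0,0]
  jaw: 4.0

```text
clock: 33.52
eef_pos: [0.609, -0.3051, 0.0077]
tool_rot: [0.181, 0.984, -0.0, 0.0]
ft_force: [0.3, 0.0, 0.3]
grip_width: 0.0404
grasp_force: 0.0
```

>>> arm_command:
  slide:
    - [0,0,-2]
    - [0,0,-5]
    - [0,0,-10]
    - [0,0,-15]
    - [0,0,-20]
  spin: [0,0,0,0,0]
  jaw: 4.0

```text
clock: 34.15
eef_pos: [0.6088, -0.3049, 0.2094]
tool_rot: [0.181, 0.984, -0.0, 0.0]
ft_force: [1.5, -0.1, 0.0]
grip_width: 0.0398
grasp_force: 0.0
```

>>> arm_command:
  slide:
    - [0,0,0]
    - [0,0,0]
    - [0,0,0]
    - [0,0,0]
    - [0,0,0]
  spin: [0,0,0,0,0]

```text
clock: 34.78
eef_pos: [0.6087, -0.3049, 0.2067]
tool_rot: [0.181, 0.984, 0.0, -0.001]
ft_force: [0.1, -0.2, -0.7]
grip_width: 0.04
grasp_force: 0.0
```

```bash
python3 - <<'E'
from bar import *
from hn import hone
s=show();print(bar(camera("side")));hone(camera("wrist"))
for n in("wrist","top"):
  c=camera(n)
  for th in("heel","point","oiler","other_half","chalk_white","driver_red"):
    for r in landmark_of(c,th)[:1]: print(n,th,round(r["confidence"],2),at_depth(r["centre"],c).round(3))
E
```

```text
t 34.775 tcp [ 0.6087 -0.3049  0.2067] rot [[-0.935, 0.355, -0.002], [0.355, 0.935, 0.001], [0.002, 0.0, -1.0]] f [ 0.08 -0.17 -0.73] tq [-0.03  0.03 -0.02] w 0.040013776866325734 gf 0.0 j [-0.464  0.629  0.602  1.546  0.    -0.101]
(207, array([ 1.4, -5.1, 99.1]), 'theta', 0.01, 'spread', array([ 3.7, 24.7]))
0.018 1398 ((607.1162109375, -304.1230163574219), (26.960346221923828, 89.6999282836914), 69.1198501586914) 0.0227
0.047 1017 ((607.5821533203125, -304.2102966308594), (15.243477821350098, 58.498680114746094), 69.57463836669922) 0.0502
wrist heel 0.67 [ 0.445 -0.312  0.052]
wrist point 0.56 [ 0.475 -0.238  0.051]
wrist oiler 0.76 [ 0.62  -0.419  0.045]
wrist chalk_white 0.82 [ 0.743 -0.25   0.008]
wrist driver_red 0.72 [ 0.717 -0.352  0.   ]
top heel 0.56 [ 0.451 -0.317  0.036]
top point 0.95 [ 0.475 -0.234  0.052]
top oiler 0.64 [ 0.423 -0.337  0.096]
top other_half 0.96 [ 0.282 -0.278  0.007]
```

Everything checks out: the hone is flat on the table, the handle is at 0.01 rad, and the blade and bystanders are where they were.

```bash
python3 -c "
from workcell import *
print(job_done())"
```

```text
the job is handed in; nothing more can be done
None
```

I handed the job in at about 35 s, with no verdict returned. The blade is clamped, judged by how hard the handle resisted since I had no direct screw reading. The handle is back at rest (about 0.01 rad), the edge is honed heel to point at about 5–7 N, and the block is flat on the table. Two clockwise strokes jammed and pushed the wrist force to about 65 N, under the 120 N limit.

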